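Pack the ribbon spools down their storage tube

TASK

Two spools of red ribbon have hung up part-way down the red ribbon's clear tube. Take the wooden stomper, push them down the tube and press firmly until both are packed solid on the bottom with no gaps, then stand the stomper back upright on its round cork mat and let go. Leave everything else on the table where it is.

Things in the scene. Friction and masses are not known exactly. Their poses are not given: they have to be found in the camera images.
- red_tube: Clear plastic tube on a dark round wooden foot, fixed to the table; it has a RED band round its rim and red ribbon spools in it. Origin: centre of the foot's underside, z up along the tube. Foot 96 mm across, 12 mm thick; tube 70 mm outside and 64 mm inside diameter; the closed inner floor is 15 mm and the open rim 160 mm above the origin.
- red_mouth (a point): Centre of the open mouth of the red tube, level with its rim (160 mm above the table).
- low_spool: The lower (dark red) ribbon spool inside the red tube: 60 mm across, 40 mm high, card flanges. Origin: centre of its underside, z up. It is a snug sliding fit in the tube and stays at whatever height it is left, here 18 to 30 mm above the tube's floor; it slides down under about 3.5 N and cannot be pulled out. On the bottom its origin is 15 mm above red_tube's origin.
- top_spool: The upper (bright red) spool in the red tube: same size, origin and fit, hung up 8 to 32 mm above the lower one; its top starts 15 to 27 mm below the rim. Pushed down it meets the lower spool and takes it along (about 7 N for both). Packed solid, its origin is 55 mm and its top 95 mm above red_tube's origin; there the stack stops dead: some 15 N of push makes it firm.
- stomper: Loose wooden stomper (rammer), 150 mm long, about 0.18 kg, standing upright on the cork mat. Origin: centre of the flat underside of its foot, z up along its axis. Foot 47 mm across up to 44 mm high, tapering to a plain round handle 28 mm across from 60 to 140 mm above the origin. Held at 105 to 120 mm above the origin it reaches the packed stack with the fingers clear of the tube's rim.
- mat: Round cork mat, 110 mm across, 8 mm thick, fixed to the table; the stomper's place. Origin: centre of its underside.
- green_tube: A second tube like the red one, fixed, with a GREEN band round its rim and two GREEN spools already packed on its bottom. Bystander; origin at the centre of its foot's underside.
- gold_spool: Bystander: loose spool of gold ribbon standing on the table, 60 mm across, 40 mm high. Origin: centre of underside.
- silver_spool: Bystander: loose spool of silver ribbon standing on the table, 60 mm across, 40 mm high. Origin: centre of underside.
- tape_roll: Bystander: loose roll of brown parcel tape lying flat, 96 mm across, 48 mm high. Origin: centre of underside.
- candle: Bystander: loose cream pillar candle, 68 mm across, 88 mm high. Origin: centre of underside.
- gift_box: Bystander: loose white gift box with a red lid, 106 x 126 x 58 mm. Origin: centre of underside.
- jar: Bystander: loose glass jar with a brass-coloured cap, 72 mm across, 100 mm high. Origin: centre of underside.
Mind the look-alikes: they are no part of the job. What is shaped like the red_tube but purple is not meant.

How it is judged (in metres and radians):
On the way:
1. with both red spools packed on the bottom of the tube (within 3 mm), the stomper presses on the stack with more than 8 N for a moment (z of low_spool in the frame of red_tube below 0.018 m and z of top_spool in the frame of red_tube below 0.058 m and contact force between stomper and top_spool above 8 N).
At the end, for the whole second after the job is handed in: Both red spools lie packed on the bottom of the red tube (each within 3 mm of fully down), and the stomper stands upright (within 0.1 rad), released and at rest, with its foot on the cork mat, its axis within 40 mm of the mat's centre (z of low_spool in the frame of red_tube below 0.018 m and z of top_spool in the frame of red_tube below 0.058 m and horizontal distance between stomper and mat below 0.04 m and z of stomper in the frame of mat between 0.005 and 0.012 m and angle between stomper's own z axis and vertical below 0.1 rad and linear speed of stomper below 0.02 m/s); the robot touches nothing.
It fails at once if a bystander (gold or silver spool, tape roll, candle, gift box or jar) is shifted by more than 30 mm (distance of any of gold_spool, silver_spool, tape_roll, candle, gift_box, jar from where it was at the start of the episode above 0.03 m).
It also fails if it takes over 59 s, if anything falls off the work surface, if the arm or the gripper's body presses on something with over 40 N, if the wrist force passes 120 N, or if a joint passes its speed limit or range.

ROBOT

A 6-joint arm with a two-finger parallel gripper is mounted at the origin on the work surface. World frame = base frame: x ahead of the robot, y to its left, z up, the work surface at z = 0. Lengths are in mm, angles in rad, forces in N, time in s.
With the tool pointing down it reaches from about 400 to 825 mm from the base axis. Payload 7 kg.
Tool frame: the origin (TCP) lies at the very end of the fingers, on their centre line; the grasp point (between the pads) lies 19 mm behind it; z points along the fingers, y is the direction in which the jaws open and shut (so a half turn about z gives the same grasp; the last joint's range is limited). The gripper opens to 88 mm and grips with 3 to 60 N. Pads are 19 mm wide; open, the fingers measure 130 mm over their backs; the gripper's body (78 mm by 193 mm) begins 47 mm behind the grasp point.
Start: joints at [-0.922, 0.359, 0.012, 0, -1.224, -0.288], TCP at [238.263, -631.527, 226.561] pointing down, gripper open.
Joint ranges: [-3.07, 3.07], [-1.43, 2.12], [-1.02, 1.25], [-3.03, 1.67], [-3.05, -0], [-3.03, 3.03]. Speed limits (rad/s): [2.39, 2.39, 3.01, 3.14, 3.14, 3.14].

INTERFACE

Orientations are given as a unit quaternion [x, y, z, w].
In Python, from plant import bot gives the robot as it stands. Calls block until the motion is done:
- bot.move_ptp(position, orientation): joint-space move of the TCP to a pose.
- bot.line_to(position, velocity=150, ori=None): straight line of the TCP; ori=None keeps the orientation; velocity is the mean speed in mm/s.
- bot.move_joints(angles): joint-space move.
- bot.move_gripper(opening, force=None): finger opening in mm; force is the grip in N (None keeps the last); returns when the fingers have stopped.
- bot.pause(seconds).
- bot.solve_ik(position, orientation): joint angles nearest the present ones, or None.
- bot.read_state(): the state.
- bot.camera(name): name is "scene" or "top"; returns the picture (384x512x3 uint8, red, green, blue); there is no depth.
- bot.get_calibration(name): a dict with "fx", "fy", "cx", "cy" (pixels), "distortion" ([k1, k2, p1, p2, k3] as OpenCV has them; the pictures are not rectified), "view" (4x4, takes a point from world to camera coordinates). Camera axes: x right, y up, looking along -z (the intrinsics and any distortion apply to the point x, -y, -z); pixel columns grow to the right and rows downward; lengths in mm; the calibration is good to about 2 mm. A picture is of the moment at which its call begins. get_calibration takes no time and is no camera call.
A pose or a line that the arm cannot do raises bot.Unreachable and nothing moves.
- bot.close_job(): hands the job in, once; it reports no verdict.
The state is a dict: "t": time; "joint_pos": joint angles; "qvel": joint speeds; "tau": joint torques, N m; "tcp_pos": TCP position; "eef_rot": TCP orientation; "contact_force": force on the tool from outside, world axes, zero at the start; "moment": the same for the moment, N m; "width": finger opening in mm.
Only numpy, scipy, OpenCV 4.12 (cv2) and the standard library are available. Lean on these libraries where they do the work, as an engineer would, in place of code of your own. Each camera call takes 0.05 s, during which the arm holds its last target.

## Working session

There is one attempt and no reset: what is moved stays moved. The work goes in short steps, each a Python script; the robot and the scene stay as the last script left them, time stands still between calls to the robot, and variables do not carry over. Pictures are saved under pics/ and viewed, and the job is handed in when it is done.

```bash
mkdir -p pics; ls
python3 - <<'E'
from plant import bot
import cv2,json,numpy as np
for n in("scene","top"):
    im=bot.camera(n); cv2.imwrite(f"pics/{n}0.png",im[:,:,::-1])
    c=bot.get_calibration(n); print(n,{k:np.round(np.array(v),3).tolist() for k,v in c.items()})
s=bot.read_state();print(s['t'],s['eef_rot'],s['contact_force'],s['width'])
E
```

```text
pics
scene {'fx': 348.86, 'fy': 348.86, 'cx': 254.096, 'cy': 199.516, 'distortion': [-0.093, 0.0, 0.0, 0.0, 0.0], 'view': [[0.251, 0.968, 0.015, -212.199], [-0.718, 0.176, 0.673, 346.172], [0.649, -0.18, 0.739, -1491.407], [0.0, 0.0, 0.0, 1.0]]}
top {'fx': 487.906, 'fy': 487.906, 'cx': 268.444, 'cy': 187.546, 'distortion': [-0.071, 0.0, 0.0, 0.0, 0.0], 'view': [[-0.027, -1.0, -0.011, 67.817], [0.998, -0.028, 0.064, -590.091], [-0.064, -0.009, 0.998, -1356.854], [0.0, 0.0, 0.0, 1.0]]}
0.1 [-1.79362913e-01  9.83782695e-01  7.12021336e-04 -2.19480400e-04] [0.38286562 0.0535635  0.83788873] 87.6168217117156
```

View pics/scene0.png

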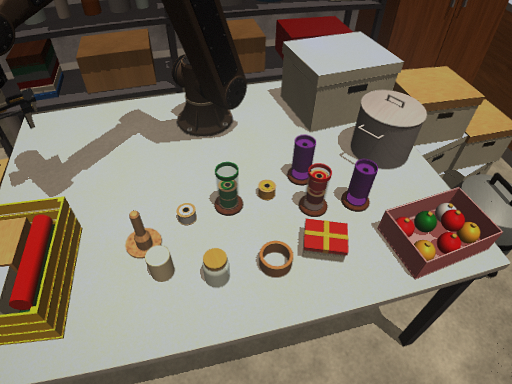

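View pics/top0.png

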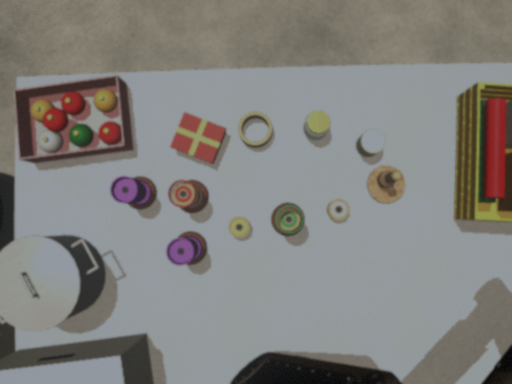

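The scene view shows the red tube at about (317,190) between two purple tubes. The stomper is at (140,230) on its mat, with the candle at (159,262) beside it. In the top view the red tube is at (187,195), the stomper at (392,179) and the candle at (371,143). I'll zoom in on these.

Run:
```python
import cv2,numpy as np
t=cv2.imread("pics/top0.png");s=cv2.imread("pics/scene0.png")
def z(im,x,y,w,h,k):return cv2.resize(im[y:y+h,x:x+w],None,fx=k,fy=k,interpolation=cv2.INTER_CUBIC)
a=np.hstack([z(t,160,165,60,60,6),z(t,355,125,60,80,6)[:360]]);
b=np.hstack([z(s,285,155,60,65,6)[:360],z(s,115,200,66,85,6)[:360,:360]])
cv2.imwrite("pics/zt.png",a);cv2.imwrite("pics/zs.png",b)
```

```text
(no output)
```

View pics/zt.png

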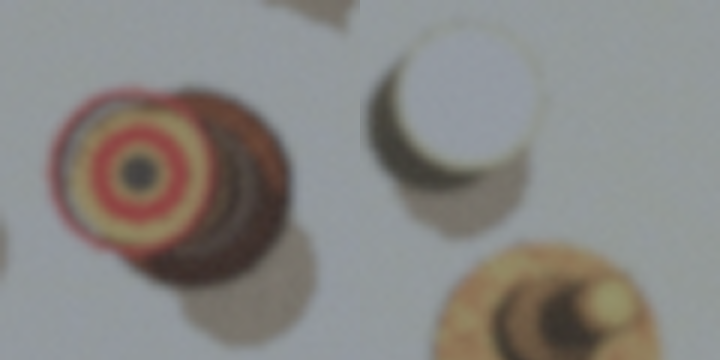

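View pics/zs.png

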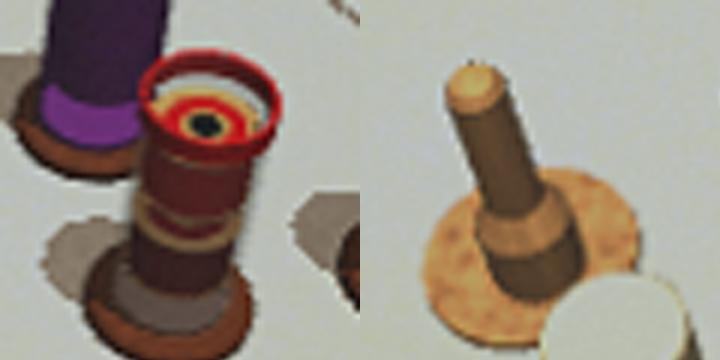

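```bash
cat > h.py <<'E'
from plant import bot
import cv2,numpy as np
C={n:bot.get_calibration(n) for n in("scene","top")}
def ray(n,p):
    c=C[n];K=np.array([[c['fx'],0,c['cx']],[0,c['fy'],c['cy']],[0,0,1.]])
    u=cv2.undistortPoints(np.array([[p]],float),K,np.array(c['distortion'],float))[0,0]
    V=np.array(c['view']);R=V[:3,:3];o=-R.T@V[:3,3];d=R.T@np.array([u[0],-u[1],-1.]);return o,d
def onz(n,p,z):
    o,d=ray(n,p);return o+d*(z-o[2])/d[2]
def tri(p1,p2):
    o1,d1=ray("scene",p1);o2,d2=ray("top",p2)
    k=np.linalg.lstsq(np.c_[d1,-d2],o2-o1,rcond=None)[0];a=o1+k[0]*d1;b=o2+k[1]*d2
    return (a+b)/2,np.linalg.norm(a-b)
def proj(n,P):
    c=C[n];V=np.array(c['view']);q=V[:3,:3]@P+V[:3,3];K=np.array([[c['fx'],0,c['cx']],[0,c['fy'],c['cy']],[0,0,1.]])
    return cv2.projectPoints(np.array([[q[0],-q[1],-q[2]]]),np.zeros(3),np.zeros(3),K,np.array(c['distortion'],float))[0].ravel()
E
python3 - <<'E'
from h import *
r=lambda v:np.round(v,1).tolist()
t=cv2.imread("pics/top0.png");s=cv2.imread("pics/scene0.png")
def blob(im,x,y,w,h,f):
    hs=cv2.cvtColor(im[y:y+h,x:x+w],cv2.COLOR_BGR2HSV).astype(int);m=f(hs[...,0],hs[...,1],hs[...,2]).astype(np.uint8)
    n,l,st,_=cv2.connectedComponentsWithStats(m);i=1+np.argmax(st[1:,4])
    c=max(cv2.findContours((l==i).astype(np.uint8),0,1)[0],key=cv2.contourArea).reshape(-1,2)+[x,y]
    hull=cv2.convexHull(c.astype(np.int32));e=cv2.fitEllipse(c.astype(np.float32));return hull.reshape(-1,2),e
red=lambda H,S,V:((H<6)|(H>172))&(S>95)&(V>100)
for n,im,b in(("top",t,(160,170,40,40)),("scene",s,(300,160,40,25))):
    h,e=blob(im,*b,red);print(n,"rim",e,"bbox",h.min(0),h.max(0),r(onz(n,((h.min(0)+h.max(0))/2),160)),"z155 of ell",r(onz(n,e[0],155)))
for n,p in(("top",(194.2,196.3)),):print("foot",r(onz(n,p,12)))
mat=lambda H,S,V:(H>5)&(H<25)&(S>60)&(V>80)
h,e=blob(t,355,155,60,55,mat);print("mat",e,r(onz("top",e[0],8)))
h,e=blob(s,115,223,50,40,mat);print("mat s",e,r(onz("scene",e[0],8)))
print("stomper top",r(onz("top",(396.2,175),147)),r(onz("scene",(134.2,214.7),147)),tri((134.2,214.7),(396.2,175)))
print("rim tri",tri((320,172.5),(181.7,193.3)))
for nm,p,z in(("candle",(372,142),88),("green",(288,219),160),("purpleA",(126,189),160),("purpleB",(184,250),160),("silver",(338,210),40),("gold",(240,228),40),("jar",(318,122),100),("gift",(199,138),58)):print(nm,r(onz("top",p,z)))
E
```

```text
top rim ((182.91261291503906, 193.53416442871094), (14.318713188171387, 14.824944496154785), 149.74063110351562) bbox [176 186] [190 201] [573.6, 267.6, 160.0] z155 of ell [573.8, 268.7, 155.0]
scene rim ((319.7674865722656, 170.9170379638672), (15.414024353027344, 23.210723876953125), 101.24979400634766) bbox [308 163] [331 179] [578.9, 270.0, 160.0] z155 of ell [573.9, 273.7, 155.0]
foot [573.1, 263.2, 12.0]
mat ((385.86871337890625, 184.05926513671875), (35.61437225341797, 36.32744216918945), 152.7232208251953) [593.1, -282.9, 8.0]
mat s ((141.8924560546875, 241.10244750976562), (29.85028839111328, 35.294612884521484), 60.97005844116211) [595.2, -287.3, 8.0]
stomper top [606.7, -278.3, 147.0] [609.5, -277.8, 147.0] (array([ 606.92547978, -278.68100473,  144.3074947 ]), np.float64(0.6562355643020021))
rim tri (array([575.13730877, 273.8117105 , 149.46547591]), np.float64(1.9210364114148648))
candle [702.7, -231.8, 88.0]
green [501.9, 3.1, 160.0]
purpleA [589.1, 414.1, 160.0]
purpleB [430.8, 267.6, 160.0]
silver [522.8, -139.5, 40.0]
gold [480.5, 133.1, 40.0]
jar [758.8, -86.7, 100.0]
gift [732.0, 239.7, 58.0]
```

```bash
python3 - <<'E'
from h import *
r=lambda v:np.round(v,1).tolist()
t=cv2.imread("pics/top0.png");s=cv2.imread("pics/scene0.png")
for n,im,(x,y,w,h) in(("top",t,(162,172,42,42)),("scene",s,(300,155,40,30))):
    k=6;big=cv2.resize(im[y:y+h,x:x+w],None,fx=k,fy=k,interpolation=cv2.INTER_CUBIC)
    hs=cv2.cvtColor(big,cv2.COLOR_BGR2HSV).astype(int);H,S,V=hs[...,0],hs[...,1],hs[...,2]
    m=((((H<6)|(H>165))&(S>70)&(V>70))).astype(np.uint8)
    cs=[c for c in cv2.findContours(m,0,1)[0] if cv2.contourArea(c)>200]
    hu=cv2.convexHull(np.vstack(cs)).reshape(-1,2)
    lo,hi=hu.min(0),hu.max(0);e=cv2.fitEllipse(hu.astype(np.float32))
    f=lambda p:(np.array(p)+.5)/k-.5+[x,y]
    print(n,f(lo),f(hi),"ell",f(e[0]),np.array(e[1])/k,r(onz(n,f(e[0]),156)),r(onz(n,f((lo+hi)/2),156)))
    cv2.drawContours(big,[hu.reshape(-1,1,2)],-1,(0,255,0),1);cv2.imwrite(f"pics/rim_{n}.png",big)
for P in([574,270,160],[574,270,12]):
    print(proj("top",np.array(P,float)),proj("scene",np.array(P,float)))
E
cd pics; python3 -c "
import cv2,numpy as np
a=cv2.imread('rim_top.png');b=cv2.imread('rim_scene.png');b=cv2.copyMakeBorder(b,0,a.shape[0]-b.shape[0],0,0,0);cv2.imwrite('rims.png',np.hstack([a,b]))"
```

```text
top [175.25       180.58333333] [195.91666667 208.25      ] ell [185.21743011 194.40489451] [20.42034912 28.60554759] [571.4, 262.7, 156.0] [571.3, 261.8, 156.0]
scene [307.41666667 162.58333333] [331.58333333 184.41666667] ell [319.05282084 173.94295247] [23.78808848 25.27327728] [586.8, 266.0, 156.0] [585.3, 268.1, 156.0]
[182.05438287 193.37267177] [318.89754979 169.925027  ]
[191.82124461 196.06207732] [312.19650984 202.62315452]
```

View pics/rims.png

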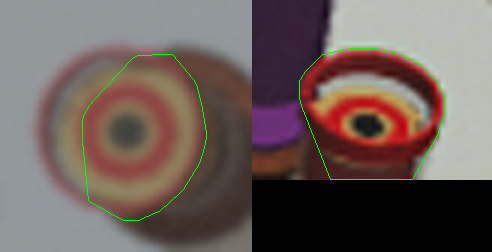

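Run:
```python
from h import *
Q=[0,1,0,0]
for p in([607.5,-278.3,283],[607.5,-278.3,101],[574.5,271,283],[574.5,271,180]):
    q=bot.solve_ik(p,Q);print(None if q is None else np.round(q,2))
bot.move_gripper(88)
bot.move_ptp([607.5,-278.3,200],Q)
bot.line_to([607.5,-278.3,101],120)
s=bot.read_state();print(s['t'],s['tcp_pos'],s['contact_force'])
cv2.imwrite("pics/t1.png",bot.camera("top")[:,:,::-1]);cv2.imwrite("pics/s1.png",bot.camera("scene")[:,:,::-1])
t=cv2.imread("pics/t1.png");s=cv2.imread("pics/s1.png")
z=lambda im,x,y:cv2.resize(im[y:y+90,x:x+90],None,fx=4,fy=4,interpolation=2)
cv2.imwrite("pics/g1.png",np.hstack([z(t,345,120),z(s,95,190)]))
```

```text
[-0.14  0.32  0.08  0.   -1.33 -1.43]
[-0.14  0.44 -0.16  0.   -0.97 -1.43]
[ 0.75  0.26  0.01  0.   -1.31 -2.32]
[ 0.75  0.33 -0.15  0.   -1.1  -2.32]
3.15 [ 608.04557906 -278.58756869  101.83970998] [-0.18601774 -0.34646722  0.45114064]
```

View pics/g1.png

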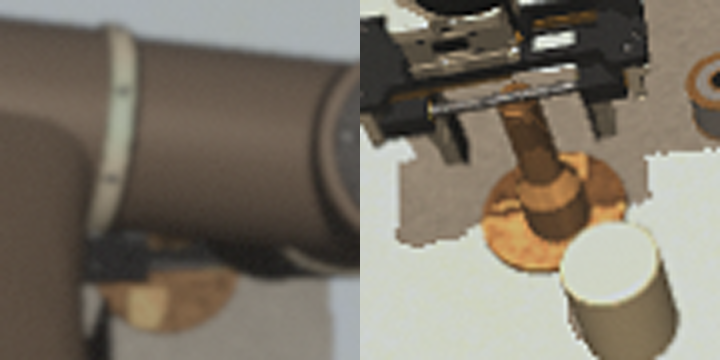

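The scene view shows the stomper handle centred between the two fingers, well clear of the candle. I'll grip and lift it.

Run:
```python
from h import *
Q=[0,1,0,0]
f=lambda l:(lambda s:print(l,round(s['t'],2),np.round(s['tcp_pos'],1),np.round(s['contact_force'],1),round(s['width'],1)))(bot.read_state())
f('pre');bot.move_gripper(20,50);f('grip')
bot.line_to([607.5,-278.3,283],120);f('up')
bot.line_to([574.5,271,283],220);bot.pause(.3);f('over')
t=bot.camera("top")[:,:,::-1];s=bot.camera("scene")[:,:,::-1]
cv2.imwrite("pics/t2.png",t);cv2.imwrite("pics/s2.png",s)
t=cv2.imread("pics/t2.png");s=cv2.imread("pics/s2.png")
z=lambda im,x,y:cv2.resize(im[y:y+100,x:x+80],None,fx=5,fy=5,interpolation=2)
cv2.imwrite("pics/g2.png",np.hstack([z(t,140,145),z(s,280,120)]))
```

```text
pre 3.25 [ 608.1 -278.5  102.1] [-0.3 -0.3  0.3] 87.6
grip 4.23 [ 607.5 -278.3  101. ] [ 0.1 -0.5 -0.6] 26.9
up 5.9 [ 607.2 -278.2  282. ] [-0.5  0.9 -1.6] 26.9
over 8.85 [574.6 270.8 283.1] [ 0.2 -0.8 -1.8] 26.9
```

View pics/g2.png

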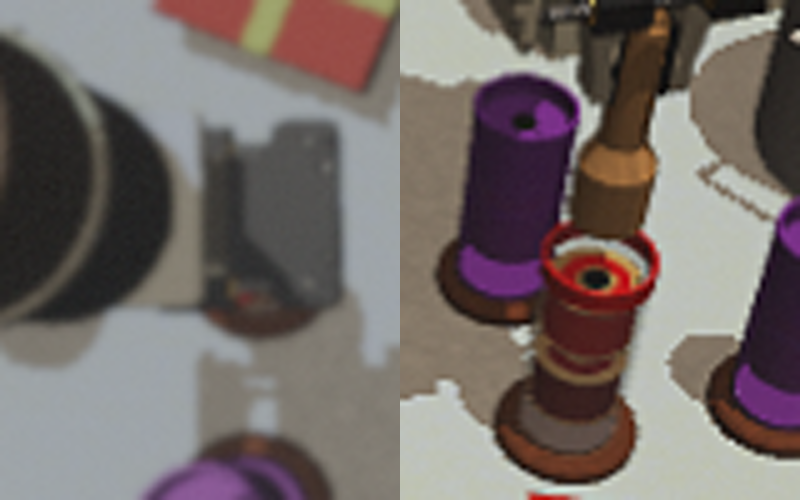

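Run:
```python
from h import *
a=np.linspace(0,2*np.pi,90)
def ring(c,R,z):
    p=np.array([proj("scene",np.array([c[0]+R*np.cos(i),c[1]+R*np.sin(i),z])) for i in a]);return np.round([p.min(0),p.max(0)],1).tolist()
c=(574.5,271)
print("foot",ring(c,23.5,190),"rim top",ring(c,35,160))
s=cv2.imread("pics/s2.png");b=cv2.resize(s[145:195,300:340],None,fx=12,fy=12,interpolation=cv2.INTER_CUBIC)
cv2.imwrite("pics/g3.png",b)
```

```text
foot [[312.9, 157.3], [328.7, 167.9]] rim top [[307.7, 162.3], [330.9, 178.1]]
```

View pics/g3.png

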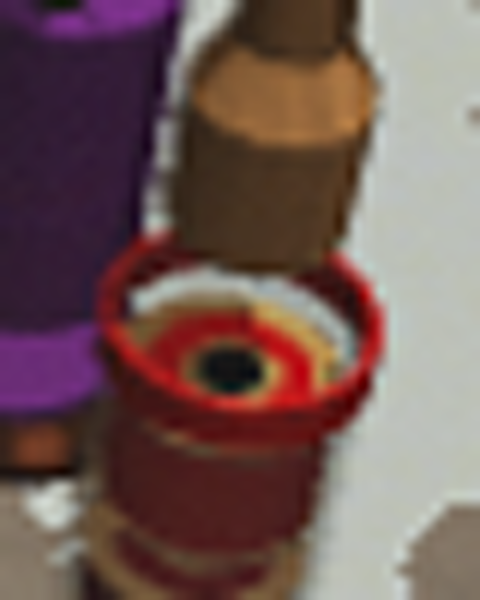

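The foot sits over the tube mouth to within about 1–2 mm: foot centre at column 320.9, rim centre at 319.7, as the perspective predicts. I'll lower it while watching the force.

Run:
```python
from h import *
f=lambda l:(lambda s:(print(l,round(s['t'],2),np.round(s['tcp_pos'],1),np.round(s['contact_force'],1)),s['contact_force'])[1])(bot.read_state())
X,Y=574.5,271.8
bot.line_to([X,Y,245],80);f('in')
z=245;F0=-1.8
while z>176:
    z-=5 if z>200 else 2
    bot.line_to([X,Y,z],50); 
    if z<=192: bot.pause(.1)
    F=f(z)
    if F[2]>22 or np.hypot(F[0],F[1])>12: break
cv2.imwrite("pics/s3.png",bot.camera("scene")[:,:,::-1])
s=cv2.imread("pics/s3.png");cv2.imwrite("pics/g4.png",cv2.resize(s[110:220,270:370],None,fx=5,fy=5,interpolation=2))
```

```text
in 9.57 [574.7 271.8 245. ] [ 0.8  1.1 -1.9]
240 9.82 [574.4 271.8 239.9] [-0.1  0.7 -2.6]
235 10.07 [574.3 271.7 234.6] [ 0.8 -0.8 -2.1]
230 10.32 [574.4 271.7 229.7] [ 0.2  0.6 -1.2]
225 10.57 [574.3 271.7 224.5] [-0.7 -0.1 -1.5]
220 10.82 [574.3 271.7 219.4] [-0.4 -0.5 -0.9]
215 11.07 [574.3 271.7 214.4] [-0.1  0.2 -1.2]
210 11.32 [574.3 271.8 209.6] [ 1.2 -0.5 -1.5]
205 11.57 [574.4 271.7 204.7] [ 1.3  0.4 -0.8]
200 11.82 [574.5 271.8 199.8] [ 0.4  0.4 -0.6]
198 12.07 [574.6 271.8 198.2] [-0.4 -0.1  2.6]
196 12.32 [574.6 271.8 196.2] [-1.4 -0.5  3.6]
194 12.57 [574.6 271.8 194. ] [-1.  -1.3  2.6]
192 12.93 [574.5 271.8 192. ] [-0.7 -0.9  2. ]
190 13.28 [574.5 271.8 190. ] [-0.5  0.5  2.9]
188 13.62 [574.5 271.8 187.9] [-0.3 -0.3  3. ]
186 13.97 [574.9 271.9 187.8] [-2.8 -1.2 12.9]
184 14.32 [575.4 271.9 187.7] [-7.3 -2.1 22.4]
```

View pics/g4.png

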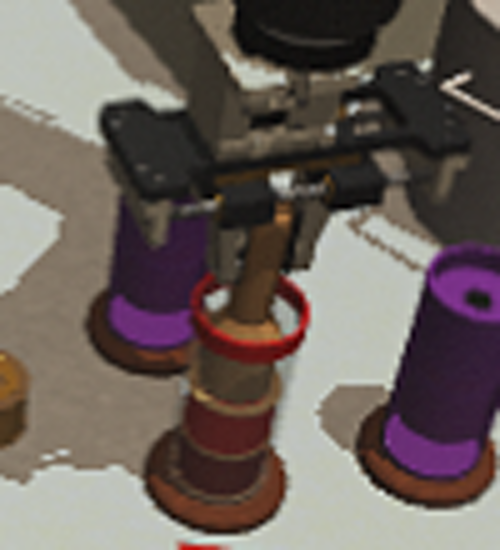

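The stack stopped dead at TCP z 187.8, against 188 predicted, with about 24 N of push. The picture shows both spools stacked on the foot with no gap. I'll retract and carry the stomper back to the mat.

Run:
```python
from h import *
f=lambda l:(lambda s:(print(l,round(s['t'],2),np.round(s['tcp_pos'],1),np.round(s['contact_force'],1)),s['contact_force'])[1])(bot.read_state())
X,Y=574.5,271.8
bot.pause(.2);f('press')
bot.line_to([X,Y,200],40);bot.line_to([X,Y,285],100);f('out')
bot.line_to([595,-284,285],220);bot.line_to([595,-284,120],120);bot.pause(.2);f('above')
cv2.imwrite("pics/s4.png",bot.camera("scene")[:,:,::-1])
s=cv2.imread("pics/s4.png");a=cv2.resize(s[190:280,95:185],None,fx=4,fy=4,interpolation=2);b=cv2.resize(s[150:220,280:350],(360,360),interpolation=2)
cv2.imwrite("pics/g5.png",np.hstack([a,b]))
```

```text
press 14.57 [575.3 271.9 187.7] [-5.3 -2.4 22.1]
out 16.12 [574.1 271.6 284.1] [-0.7 -0.7 -1.7]
above 20.52 [ 595.3 -284.   120.6] [ 0.3 -0.3 -1.9]
```

View pics/g5.png

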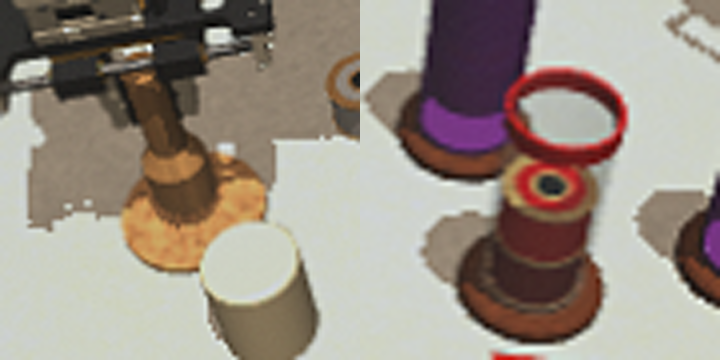

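The spools are packed and the stomper is over the mat. I'll lower it until it touches, then release.

Run:
```python
from h import *
f=lambda l:(lambda s:(print(l,round(s['t'],2),np.round(s['tcp_pos'],1),np.round(s['contact_force'],1),round(s['width'],1)),s['contact_force'])[1])(bot.read_state())
z=105
bot.line_to([595,-284,z],50);f(z)
while z>96:
    z-=1;bot.line_to([595,-284,z],15);bot.pause(.1)
    if f(z)[2]>3: break
bot.move_gripper(60);f('half');bot.move_gripper(88);bot.pause(.3);f('open')
bot.line_to([595,-284,200],80);bot.line_to([595,-284,260],150)
bot.move_ptp([400,-450,260],[0,1,0,0]);bot.pause(.5);f('away')
t=bot.camera("top")[:,:,::-1];s=bot.camera("scene")[:,:,::-1]
cv2.imwrite("pics/t5.png",t);cv2.imwrite("pics/s5.png",s)
t=cv2.imread("pics/t5.png");s=cv2.imread("pics/s5.png")
z=lambda im,x,y:cv2.resize(im[y:y+90,x:x+90],None,fx=4,fy=4,interpolation=2)
cv2.imwrite("pics/g6.png",np.hstack([z(t,345,120),z(s,95,190)]))
```

```text
105 21.02 [ 594.7 -284.   104.4] [-0.1 -0.4 -1.5] 26.3
104 21.38 [ 595.1 -284.   104.2] [-0.4  0.9 -1.6] 27.0
103 21.73 [ 595. -284.  103.] [ 0.2 -0.  -0.6] 26.8
102 22.07 [ 595. -284.  102.] [-0.6 -0.5 -1.2] 27.0
101 22.43 [ 595. -284.  101.] [ 0.3  0.2 -1.3] 27.1
100 22.77 [ 595.2 -284.1  100.9] [-1.3  1.3  4.9] 27.2
half 23.54 [ 595. -284.  100.] [ 0.7 -0.4 -0.4] 60.1
open 24.54 [ 595. -284.  100.] [-0.8 -0.4  0.2] 87.6
away 27.99 [ 400.3 -449.8  260. ] [ 0.1 -1.  -0.5] 87.4
```

View pics/g6.png

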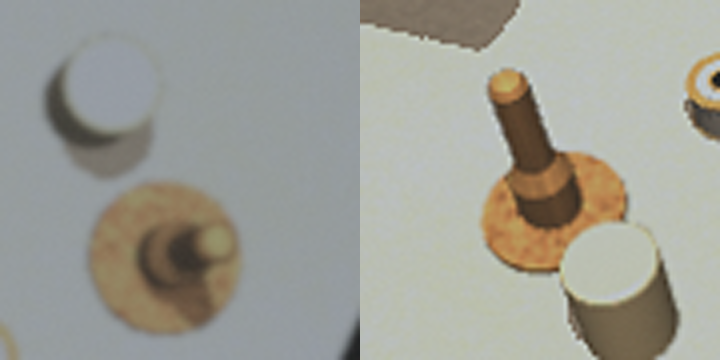

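View pics/s5.png

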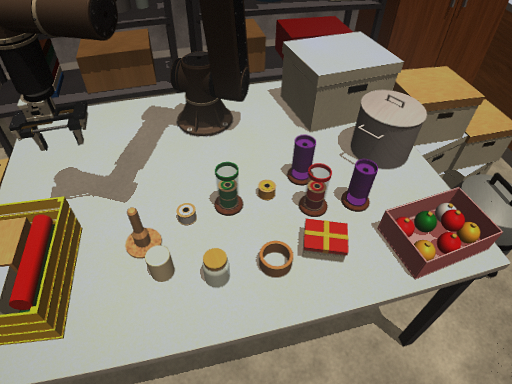

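The stomper stands upright near the mat's centre, the red stack looks like the packed green one, and the bystanders haven't moved. I'll hand the job in.

```bash
python3 -c "
from plant import bot
bot.close_job()"
```

```text
the job is handed in; nothing more can be done
```

I packed both red spools on the bottom of the red tube with the stomper, stood the stomper back on its cork mat, let go and handed the job in at about 28 s.

- **Packing:** the stack stopped dead with the TCP at z = 187.8 mm, against 188 mm expected for fully packed. The measured push was about 22 N. The pictures afterwards show no gap, and the red stack looks like the packed green one.
- **Stomper:** it touched the mat at the expected height, so it had not slipped in the grip. The last pictures show it upright near the mat's centre, with the gripper well away.
- **Bystanders:** by eye they are where they started; I did not measure their positions again.

The first automatic fits of the tube's rim disagreed by about 10 mm, because the colour mask picked up the spool as well. I aimed instead by the rim's edges measured by eye. The scene view taken over the tube showed the stomper centred to about 1–2 mm; the arm hid it in the top view.

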